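Clamp the vial block on the orbital shaker

TASK

Get the vial block ready for shaking: push the aluminium block along its rails until it sits fully home against the blue stop, then push the red toggle-clamp lever over and down until it snaps past its dead point into lock, with the clamp's rubber foot pressing the block down. Only slide the block, never lift it, and leave the amber bottle, the beaker and the timer standing where they are.

Things in the scene. Friction and masses are not known exactly. Their poses are not given: they have to be found in the camera images.
- shaker: Bench-top orbital shaker, off, fixed: white housing, control panel on its -x side, aluminium platform 220 mm (x) by 320 mm (y), its top 90 mm above the bench. Origin: centre of the underside, on the bench; z up; y runs along the guide track towards stop and clamp. Track: platform surface between two black rails 10 mm high, inner faces at x = -34 and 34 mm, y = -125 to 25 mm, open at -y.
- stop_face (a point): Centre of the stop, 108 mm above the bench (18 mm above the platform), at x = 0, y = 25 mm in the shaker's frame, axes as the shaker's. The stop is the front (-y) face of a blue riser 60 mm wide (x), 72 mm long (y), 24 mm high, which carries the toggle clamp.
- block: Loose aluminium block 64 (x) by 120 (y) by 36 mm high, about 0.6 kg, between the rails, axes along the shaker's; slides on friction (2 to 6 N). Nine capped vials are fixed in it: a 52 by 52 mm group centred 23 mm to -y of its middle, 16 mm above its top. Origin: centre of underside. Starts 15 to 45 mm short of the stop; home: +y face on the stop, origin at y = -35, z = 90 mm in the shaker's frame.
- block_push (a point): Centre of the block's plain end face, the one at its -y end, 18 mm above its underside; axes as the block's. The face to push, free from above and from -y; it lies 11 mm to -y of the nearest vial caps. When the block is home this point is at y = -95 mm in the shaker's frame.
- clamp_handle (a joint): Lever angle, rad. 0 = open, as at the start: upright, 4 degrees towards +y. Grows as it goes to +y and down; 1.37 dead point; 1.50 locked, lever level, pointing to +y. Up to about 0.95 light friction (0.12 N m, stays where left); then the foot is on the block and the clamp springily resists (up to about 0.6 N m, 5 to 8 N at the grip), fading to the dead point, then throws the lever into lock.
- handle_pivot (a point): The lever's pivot, axis along the shaker's x, at x = 0, y = 74, z = 153 mm in the shaker's frame. Axes turn with the lever: y points along the lever to its free end; z is square to the side to push on, which faces the block (shaker's -y) while the lever is upright and upwards when it is locked.
- handle_grip (a point): Point on the centre line of the lever's red grip, 85 mm from the pivot, axes as handle_pivot. The grip is 18 mm wide (along the pivot axis), 16 mm thick (along its z), edges rounded, and reaches from 39 to 115 mm from the pivot. In front of the open lever (on the block's side) stands the raised clamp arm, all of it below 215 mm above the bench.
- clamp_arm: Steel arm of the toggle clamp, linked to the lever, with a threaded spindle and a round black rubber foot 15 mm across at its end. Raised about 55 degrees at the start, level when the clamp is shut. Origin: its pivot, at x = 0, y = 39, z = 141 mm in the shaker's frame; its y points from the foot's end to the pivot, its z up when shut.
- clamp_foot (a point): Centre of the underside of the rubber foot, 55 mm from the arm's pivot. It comes down on the bare part of the block, about 19 mm to +y of the block's middle (dark square) when the block is home.
- amber_bottle: Bystander: round amber bottle, black cap, paper label, 58 mm across, 120 mm high, standing on the bench off the shaker's -y end. Origin: centre of the underside.
- beaker: Bystander: empty glass beaker, 68 mm across the rim, 85 mm high, standing on the bench off the shaker's +y end. Origin: centre of the underside.
- timer: Bystander: flat white lab timer, 60 by 72 by 20 mm, lying on the bench behind the shaker (+x side). Origin: centre of the underside.
There are look-alikes about, which are no part of the job. What is shaped like the block but green or purple is not meant.

How it is judged:
On the way, in this order (a step that is already met when the one before it is completed fails the run):
1. the block is pushed home against the stop while the clamp is still open (y of block in the frame of shaker above -0.038 m and value of joint clamp_handle below 0.9 rad), for 0.2 s.
2. the lever is past its dead point and locked, the rubber foot pressing on the block (value of joint clamp_handle above 1.44 rad and contact force between clamp_arm and block above 20 N), for 0.2 s.
At the end, for the whole second after the job is handed in: The lever is locked past its dead point (above 1.44 rad), the rubber foot presses on the block with over 20 N, and the block lies flat, at rest and home within 3 mm of the stop (all of step 2 and y of block in the frame of shaker above -0.038 m and z of block in the frame of shaker below 0.093 m and angle between block's own z axis and vertical below 0.04 rad and linear speed of block below 0.02 m/s); the robot touches nothing.
It fails at once if the block is lifted off the platform (over 6 mm) or tipped (z of block in the frame of shaker above 0.096 m or angle between block's own z axis and vertical above 0.12 rad).
It fails at once if the bottle, the beaker or the timer is shifted by over 20 mm or tipped (distance of any of amber_bottle, beaker, timer from where it was at the start of the episode above 0.02 m or angle between any of amber_bottle, beaker, timer's own z axis and vertical above 0.3 rad).
It also fails if it takes over 51 s, if anything falls off the work surface, if the arm or the gripper's body presses on something with over 40 N, if the wrist force passes 120 N, or if a joint passes its speed limit or range.

ROBOT

A 6-joint arm with a two-finger parallel gripper is mounted at the origin on the work surface. World frame = base frame: x ahead of the robot, y to its left, z up, the work surface at z = 0. Lengths are in m, angles in rad, forces in N, time in s.
With the tool pointing down it reaches from about 0.275 to 0.725 m from the base axis. Payload 15.9 kg.
Tool frame: the origin (TCP) lies midway between the tips of the shut fingers; the grasp point (between the pads) lies 19 mm behind it; z points along the fingers, x is the direction in which the jaws open and shut, and the axes are right-handed (so a half turn about z gives the same grasp; the last joint's range is limited). The gripper opens to 85 mm and grips with 20 to 120 N. Pads are 22 mm wide; open, the fingers measure 114 mm over their backs; the gripper's body (76 mm by 85 mm) begins 54 mm behind the grasp point. The pads swing forward as they close: fully open they stand 13 mm farther back than shut.
Start: joints at [-1.157, 0.213, -0.034, 1.323, 0, 1.571], TCP at [0.201, -0.458, 0.231] pointing down, gripper open.
Joint ranges: [-2.98, 2.98], [-0.74, 1.72], [-1.14, 1.35], [-2.1, 2.04], [-1.57, 1.44], [-3.14, 3.14]. Speed limits (rad/s): [1.89, 1.89, 2.39, 2.57, 3.14, 3.14].

INTERFACE

Orientations are given as a unit quaternion [w, x, y, z].
In Python, from workcell import r, grab_frame, camera_params gives the robot as it stands.
- The arm moves only by the tool step_arm, never from a script. Its argument "commands" is a list of rows, each an object with "translation": the shift along the world's x, y, z in cm, a list of three; "turn": the turn about the world's z in rad; "grip": the opening, from 0 (shut) to 1 (fully open). In form: [{"translation": [dx, dy, dz], "turn": turn, "grip": grip}, ...]. A call has 1 to 5 rows; each row is the pose to reach, as a shift and turn from the pose measured when the call began; what a row does not reach only later rows make up. A row lasts 1/8 s, in which the tool goes at most 62.5 mm and 10.7 degrees, less where a joint would pass 70% of its speed; a pose out of reach is approached as far as the arm can. A call with a gripper value outside its range is refused whole. The fingers move at their own pace and stop on an object; "force" is the grip in N (left out, the last holds). Time passes only in rows, so rows that repeat a pose let the fingers close. It gives the time, the measured TCP pose, the force and the opening at its end, in the units of the state.
- r.get_state(): the state, without advancing time (a new reading comes with each control period).
- grab_frame(name): name is "scene" or "top" or "wrist"; returns (picture, depth): 420x560x3 uint8, red, green, blue; 420x560 float32, m along the optical axis (not along the pixel's ray), 0 where there is no reading.
- camera_params(name): a dict with "camera_matrix" (3x3 intrinsics, pixels), "rvec" (rotation vector, rad) and "tvec" (3), from world to camera coordinates, as OpenCV has them. Camera axes: x right, y down, z forward; pixel columns grow to the right and rows downward; lengths in m; the calibration is good to about 2 mm. A picture is of the moment at which its call begins: read the wrist's pose just before it. camera_params takes no time and is no camera call; for the wrist camera it gives the pose at the moment of the call.
- r.hand_in(): hands the job in, once; it reports no verdict.
The state is a dict: "clock": time; "q": joint angles; "dq": joint speeds; "tau": joint torques, N m; "tcp_pos": TCP position; "eef_rot": TCP orientation; "contact_force": force on the tool from outside, world axes, zero at the start; "ft_torque": the same for the moment, N m; "grip_width": finger opening in m.
Only numpy, scipy, OpenCV 4.12 (cv2) and the standard library are available. Lean on these libraries where they do the work, as an engineer would, in place of code of your own. Each camera call takes 0.05 s, during which the arm holds its last target.

## Working session

There is one attempt and no reset: what is moved stays moved. The work goes in short steps, Python scripts to look and compute and a tool call to move; the robot and the scene stay as the last step left them, time stands still between calls to the robot, and variables do not carry over. Pictures are saved under pics/ and viewed, and the job is handed in when it is done.

Besides the shell and the picture viewer there is one more tool, called as name([rows], argument=value, ...), one row to a line, values as JSON. step_arm: Moves the arm, as the interface text tells. Its arguments: {"type":"object","properties":{"commands":{"type":"array","items":{"type":"object","properties":{"translation":{"type":"array","items":{"type":"number"}},"turn":{"type":"number"},"grip":{"type":"number"}}}},"force":{"type":"number"}},"required":["commands"]}

```bash
mkdir -p pics
python3 - <<'E'
from workcell import r, grab_frame, camera_params
import cv2,numpy as np
for n in ("scene","top"):
    p,d=grab_frame(n); cv2.imwrite(f"pics/{n}0.png",p[:,:,::-1]); np.save(f"pics/{n}0.npy",d); 
    c=camera_params(n); print(n,{k:np.round(v,3).tolist() for k,v in c.items()})
s=r.get_state(); print(s)
E
```

```text
scene {'camera_matrix': [[544.844, 0.0, 274.33], [0.0, 544.844, 211.976], [0.0, 0.0, 1.0]], 'rvec': [1.582, 2.279, -0.621], 'tvec': [0.159, -0.374, 1.51]}
top {'camera_matrix': [[482.942, 0.0, 280.825], [0.0, 482.942, 204.027], [0.0, 0.0, 1.0]], 'rvec': [2.169, -2.184, 0.107], 'tvec': [0.023, 0.576, 1.155]}
{'clock': 0.1, 'q': array([-1.15699376e+00,  2.13345195e-01, -3.49351411e-02,  1.32352581e+00,
        1.47147842e-05,  1.57079096e+00]), 'dq': array([-0.00094521, -0.00256321,  0.00084798, -0.00078951,  0.0006701 ,
       -0.00090567]), 'tau': array([-2.14594118e-03, -6.87247753e+01,  4.87808812e+01,  1.21919357e-02,
       -1.82582025e-04, -1.45808434e-05]), 'tcp_pos': array([ 0.20093349, -0.45752937,  0.23087084]), 'eef_rot': array([-2.82229804e-04,  8.37286810e-01, -5.46763699e-01, -4.18731517e-04]), 'contact_force': array([ 0.73848735,  0.09936051, -0.13880402]), 'ft_torque': array([-0.05178081,  0.00784087,  0.04476469]), 'grip_width': 0.08549111365589276}
```

View pics/scene0.png

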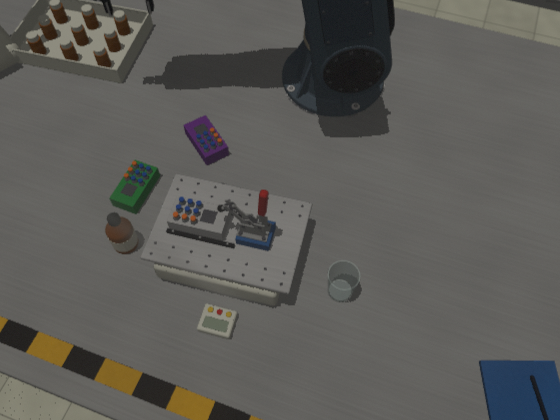

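View pics/top0.png

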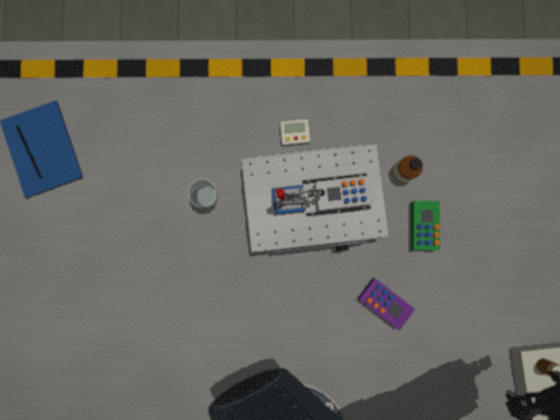

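Scene: the candidates for the block are the aluminium one between rails on the shaker (top 341,194; scene 200,217), green (top 426,226) and purple (top 386,303). The aluminium one fits. The blue riser and red lever are at top (288,199) and (281,193).

```bash
cat > h.py <<'E'
import numpy as np,cv2
from workcell import r, grab_frame, camera_params
def cam(n):
    c=camera_params(n);K=np.array(c["camera_matrix"],float);R=cv2.Rodrigues(np.array(c["rvec"],float))[0];t=np.array(c["tvec"],float).ravel();return K,R,t
def ray(C,uv,z):
    K,R,t=C;uv=np.atleast_2d(uv).astype(float)
    d=np.c_[uv,np.ones(len(uv))]@np.linalg.inv(K).T@R; o=-R.T@t
    return o+d*((z-o[2])/d[:,2])[:,None]
def cloud(C,D):
    K,R,t=C;v,u=np.indices(D.shape);P=np.stack([u,v,np.ones_like(u)],-1)@np.linalg.inv(K).T*D[...,None]
    return (P-t)@R
def proj(C,P):
    K,R,t=C;p=(np.atleast_2d(P)@R.T+t)@K.T;return p[:,:2]/p[:,2:]
E
python3 - <<'E'
from h import *
C=cam("top");D=np.load("pics/top0.npy");I=cv2.imread("pics/top0.png")
W=cloud(C,D)
m=((np.abs(W[...,2]-.09)<.006)).astype(np.uint8)
m=cv2.morphologyEx(m,cv2.MORPH_OPEN,np.ones((3,3)))
n,l,s,c=cv2.connectedComponentsWithStats(m);k=1+np.argmax(s[1:,4]);print(s[k])
cs,_=cv2.findContours((l==k).astype(np.uint8),cv2.RETR_EXTERNAL,cv2.CHAIN_APPROX_NONE)
P=ray(C,cs[0][:,0],.09)[:,:2].astype(np.float32)
print(cv2.minAreaRect(P),np.median(W[l==k],0))
hsv=cv2.cvtColor(I,cv2.COLOR_BGR2HSV)
def rect(mask,z,name):
    n,l,s,c=cv2.connectedComponentsWithStats(mask.astype(np.uint8));k=1+np.argmax(s[1:,4])
    print(name,s[k],c[k],'P',ray(C,c[k],z).round(4),'depthpt',np.median(W[l==k],0).round(4))
H,S,V=cv2.split(hsv)
roi=np.zeros(H.shape,bool);roi[140:255,240:390]=1
rect(roi&(H>100)&(H<130)&(S>120)&(np.arange(560)[None]<310),.114,'riser')
rect(roi&((H<6)|(H>174))&(S>150)&(V>80)&(np.arange(560)[None]<310),.265,'red')
x=cv2.resize(I[140:260,230:400],None,fx=4.6,fy=4.6,interpolation=cv2.INTER_CUBIC);cv2.imwrite("pics/topc.png",x)
x=cv2.resize(cv2.imread("pics/scene0.png")[165:310,140:320],None,fx=4,fy=4,interpolation=cv2.INTER_CUBIC);cv2.imwrite("pics/scenec.png",x)
E
```

```text
[ 241  145  147  108 9723]
((0.5853163003921509, -0.057308971881866455), (0.21948233246803284, 0.3192816972732544), 6.0117363929748535) [ 0.57134837 -0.04220826  0.090575  ]
riser [275 208  30   6  80] [288.55   210.5875] P [[0.5534 0.0022 0.114 ]] depthpt [0.5527 0.0035 0.1146]
red [276 189   9   9  53] [279.94339623 192.81132075] P [[0.5765 0.022  0.265 ]] depthpt [0.5758 0.0219 0.2675]
```

View pics/topc.png

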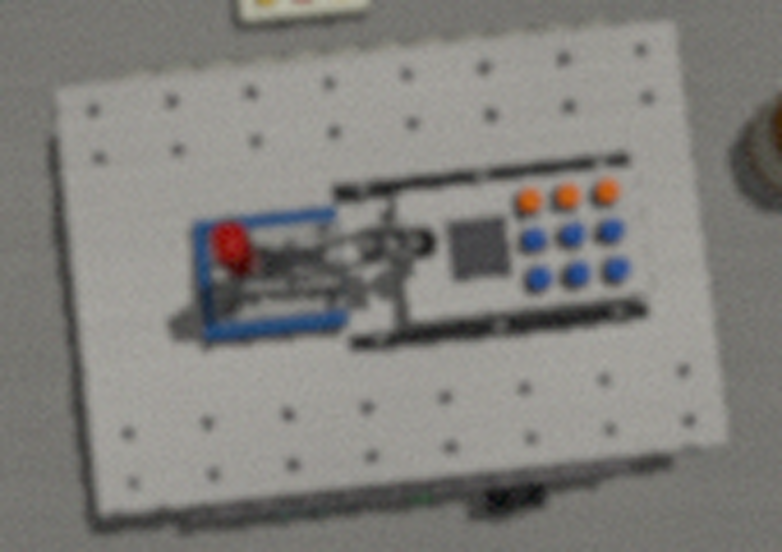

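View pics/scenec.png

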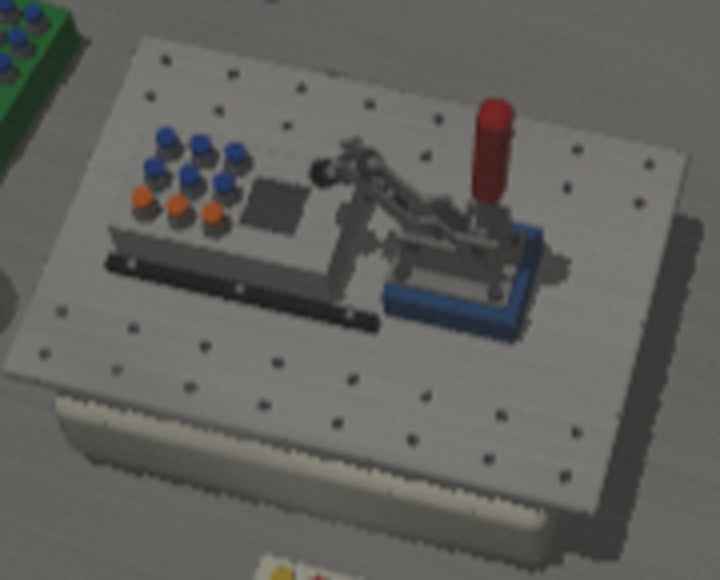

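```bash
cat >> h.py <<'E'
a=np.deg2rad(6.01);O=np.array([.5853,-.0573]);EX=np.array([np.cos(a),np.sin(a)]);EY=np.array([-np.sin(a),np.cos(a)])
def sh(P): d=np.atleast_2d(P)[:,:2]-O; return np.c_[d@EX,d@EY]
def wo(x,y): return O+x*EX+y*EY
E
python3 - <<'E'
from h import *
C=cam("top");D=np.load("pics/top0.npy");I=cv2.imread("pics/top0.png")
W=cloud(C,D);S=sh(W.reshape(-1,3)).reshape(*D.shape,2)
m=(np.abs(W[...,2]-.126)<.005)&(np.abs(S[...,0])<.04)&(S[...,1]<.02)&(S[...,1]>-.16)
P=S[m];print('block top x,y pct',np.percentile(P,[1,5,50,95,99],axis=0).round(4).tolist(), m.sum())
# scanline along y at side columns
for z0,nm in ((.142,'caps'),):
    q=(np.abs(W[...,2]-z0)<.006)&(np.abs(S[...,0])<.04)&(S[...,1]<-.03)
    n,l,s,c=cv2.connectedComponentsWithStats(q.astype(np.uint8))
    P=S[q];print(nm,P.min(0),P.max(0),P.mean(0),q.sum())
hsv=cv2.cvtColor(I,cv2.COLOR_BGR2HSV);H,Sa,V=cv2.split(hsv)
roi=np.zeros(H.shape,bool);roi[172:212,335:372]=1
q=roi&(Sa>140)&(V>60)&(((H>100)&(H<130))|(H<18))
uv=np.argwhere(q)[:,::-1];p=sh(ray(C,uv,.142));print('caps colour',p.min(0),p.max(0),(p.min(0)+p.max(0))/2,p.mean(0))
sq=roi|False; sq[:]=0;sq[183:205,325:342]=1
q=sq&(V<95)
uv=np.argwhere(q)[:,::-1];p=sh(ray(C,uv,.126));print('square',p.min(0),p.max(0),p.mean(0),len(uv))
# bottle
q=(W[...,2]>.04)&(S[...,1]<-.165)&(np.abs(S[...,0])<.12)
n,l,s,c=cv2.connectedComponentsWithStats(q.astype(np.uint8))
for k in range(1,n):
    if s[k,4]>30: w=W[l==k];print('obj',c[k],w.min(0).round(3),w.max(0).round(3),sh(w).min(0).round(3),sh(w).max(0).round(3))
print('turn',np.rad2deg(a)+66.3, 'pt',wo(0,-.165))
E
```

```text
block top x,y pct [[-0.0319, -0.1218], [-0.0299, -0.1178], [-0.0031, -0.0559], [0.0288, -0.009], [0.0311, -0.004]] 1202
caps [-0.02490422 -0.11094446] [ 0.02450016 -0.06116097] [-0.0004925  -0.08562119] 214
caps colour [-0.02114173 -0.1085954 ] [ 0.02236288 -0.06304742] [ 0.00061058 -0.08582141] [ 0.00364825 -0.08537481]
square [-0.01332577 -0.05538591] [ 0.01384837 -0.02914618] [ 0.00015285 -0.04210749] 140
obj [408.6010929  167.97632058] [ 0.629 -0.315  0.042] [ 0.685 -0.258  0.127] [ 0.019 -0.264] [ 0.076 -0.207]
obj [435.31428571 227.25714286] [ 0.507 -0.36   0.04 ] [ 0.524 -0.344  0.058] [-0.108 -0.294] [-0.092 -0.278]
obj [419.         234.61290323] [ 0.493 -0.323  0.04 ] [ 0.505 -0.3    0.056] [-0.118 -0.255] [-0.106 -0.232]
turn 72.31 pt [ 0.60257584 -0.2213931 ]
```

step_arm([
  {"translation": [5, 3, 0], "turn": 0.18, "grip": 0},
  {"translation": [10, 6, 0], "turn": 0.36, "grip": 0},
  {"translation": [15, 9, 0], "turn": 0.54, "grip": 0},
  {"translation": [20, 12, 0], "turn": 0.72, "grip": 0},
  {"translation": [25, 15, 0], "turn": 0.9, "grip": 0},
], force=100)

```text
clock: 0.72
tcp_pos: [0.4523, -0.3062, 0.2307]
eef_rot: [-0.0, 0.992, -0.125, -0.001]
contact_force: [0.9, -0.8, 1.5]
grip_width: -0.0
```

step_arm([
  {"translation": [5, 3, 0], "turn": 0.18, "grip": 0},
  {"translation": [10, 6, 0], "turn": 0.356, "grip": 0},
  {"translation": [15, 9, 0], "turn": 0.356, "grip": 0},
  {"translation": [15, 9, 0], "turn": 0.356, "grip": 0},
])

```text
clock: 1.23
tcp_pos: [0.6046, -0.2135, 0.2288]
eef_rot: [-0.001, 0.999, 0.054, -0.001]
contact_force: [-0.7, 0.1, -0.6]
grip_width: 0.0
```

Run:
```python
from h import *
s=r.get_state();q=s['eef_rot'];print(s['tcp_pos'],np.rad2deg(2*np.arctan2(q[2],q[1])),sh(s['tcp_pos']),s['contact_force'])
p,d=grab_frame("wrist");cv2.imwrite("pics/w1.png",p[:,:,::-1])
p,d=grab_frame("top");cv2.imwrite("pics/t1.png",cv2.resize(p[120:270,220:430,::-1],None,fx=3.7,fy=3.7))
```

```text
[ 0.60457968 -0.21352935  0.22882644] 6.233594927494291 [[ 0.00281618 -0.15738928]] [-0.6517578   0.09729686 -0.55816465]
```

View pics/w1.png

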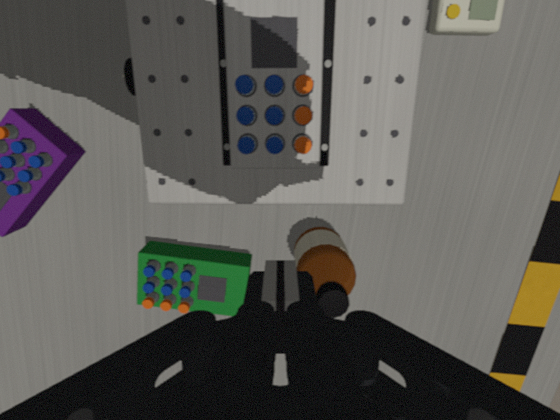

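View pics/t1.png

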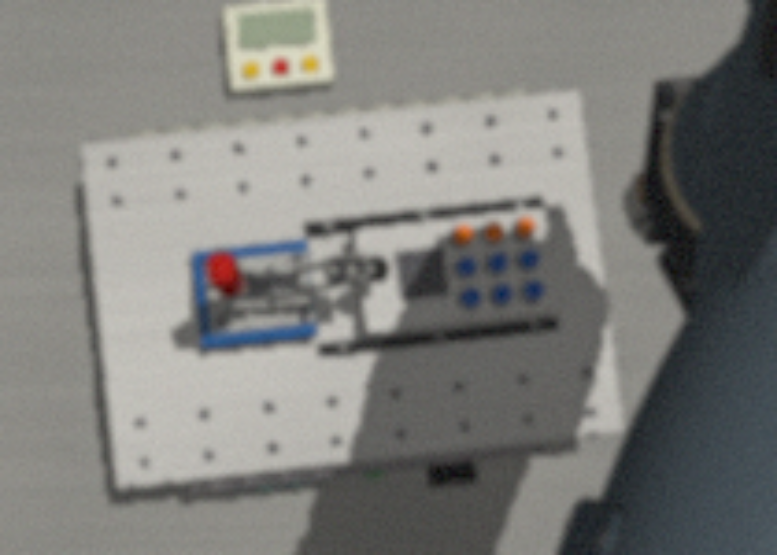

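The wrist view confirms the aluminium block: dark square at (273,42), its free end at row 167. The shut fingertips are at (280,270), over the free platform, and the bottle at (325,270) is clear. Now I'll descend.

step_arm([
  {"translation": [-0.3, 0, -4], "turn": 0, "grip": 0},
  {"translation": [-0.3, 0, -8], "turn": 0, "grip": 0},
  {"translation": [-0.3, 0, -11], "turn": 0, "grip": 0},
  {"translation": [-0.3, 0, -12.3], "turn": 0, "grip": 0},
  {"translation": [-0.3, 0, -12.3], "turn": 0, "grip": 0},
])

```text
clock: 1.95
tcp_pos: [0.5986, -0.2164, 0.1071]
eef_rot: [-0.0, 0.999, 0.052, -0.002]
contact_force: [0.9, -0.5, -0.5]
grip_width: -0.0
```

Run:
```python
from h import *
s=r.get_state();q=s['eef_rot'];print(s['tcp_pos'],np.rad2deg(2*np.arctan2(q[2],q[1])),sh(s['tcp_pos']),s['contact_force'])
```

```text
[ 0.59857254 -0.216357    0.10707464] 6.016085446267 [[-0.003454   -0.15957242]] [ 0.9287723  -0.49902815 -0.51723499]
```

step_arm([
  {"translation": [0.2, 1, 0], "turn": 0, "grip": 0},
  {"translation": [0.1, 2, 0], "turn": 0, "grip": 0},
  {"translation": [0, 3, 0], "turn": 0, "grip": 0},
  {"translation": [0, 4, 0], "turn": 0, "grip": 0},
  {"translation": [-0.1, 4.7, 0], "turn": 0, "grip": 0},
])

```text
clock: 2.58
tcp_pos: [0.598, -0.169, 0.1078]
eef_rot: [0.0, 0.999, 0.053, -0.001]
contact_force: [0.1, -5.7, 4.7]
grip_width: 0.0
```

```bash
cat > st.py <<'E'
from h import *
s=r.get_state();q=s['eef_rot'];print(s['clock'],s['tcp_pos'].round(4),np.rad2deg(2*np.arctan2(q[2],q[1])).round(2),'sh',sh(s['tcp_pos']).round(4),s['contact_force'].round(1))
E
python3 st.py
```

```text
2.575 [ 0.598  -0.169   0.1078] 6.03 sh [[ 0.001  -0.1124]] [ 0.1 -5.7  4.7]
```

Force −5.7 N in y, so the block is sliding. On to the stop.

step_arm([
  {"translation": [0, 0.3, 0], "turn": 0, "grip": 0},
  {"translation": [-0.1, 0.6, 0], "turn": 0, "grip": 0},
  {"translation": [-0.1, 0.7, 0], "turn": 0, "grip": 0},
  {"translation": [-0.1, 0.7, 0], "turn": 0, "grip": 0},
])

```text
clock: 3.08
tcp_pos: [0.5969, -0.1633, 0.1079]
eef_rot: [0.002, 0.999, 0.052, -0.001]
contact_force: [-1.8, -12.3, 1.7]
grip_width: -0.0004
```

```bash
python3 st.py
```

```text
3.075 [ 0.5969 -0.1633  0.1079] 5.98 sh [[ 0.0004 -0.1066]] [ -1.8 -12.3   1.7]
```

step_arm([
  {"translation": [0, 0.2, 0], "turn": 0, "grip": 0},
  {"translation": [0, 0.3, 0], "turn": 0, "grip": 0},
  {"translation": [0, 0.3, 0], "turn": 0, "grip": 0},
])

```text
clock: 3.45
tcp_pos: [0.5969, -0.1633, 0.1082]
eef_rot: [0.004, 0.999, 0.051, -0.001]
contact_force: [-1.4, -22.8, -0.9]
grip_width: -0.0001
```

```bash
python3 st.py
```

```text
3.45 [ 0.5969 -0.1633  0.1082] 5.85 sh [[ 0.0004 -0.1066]] [ -1.4 -22.8  -0.9]
```

It is home: the TCP stays at y' = −106.6 mm while the force rises to 23 N. I'll back off, rise and look.

step_arm([
  {"translation": [0.1, -1, 0], "turn": 0, "grip": 0},
  {"translation": [0.2, -2, 0], "turn": 0, "grip": 0},
  {"translation": [0.2, -2, 4], "turn": 0, "grip": 0},
  {"translation": [0.2, -2, 9], "turn": 0, "grip": 0},
  {"translation": [0.2, -2, 15], "turn": 0, "grip": 0},
])

```text
clock: 4.08
tcp_pos: [0.5982, -0.1831, 0.259]
eef_rot: [0.004, 0.999, 0.051, -0.002]
contact_force: [1.5, -0.7, 0.7]
grip_width: 0.0001
```

```bash
python3 st.py
python3 - <<'E'
from h import *
for n,(a0,a1,b0,b1) in (("top",(120,270,220,430)),("scene",(165,310,140,320)),("wrist",(0,420,0,560))):
    p,d=grab_frame(n);cv2.imwrite(f"pics/{n}2f.png",p[:,:,::-1]);np.save(f"pics/{n}2.npy",d);f=1 if n=="wrist" else 3.7
    cv2.imwrite(f"pics/{n}2.png",cv2.resize(p[a0:a1,b0:b1,::-1],None,fx=f,fy=f))
C=cam("top");I=cv2.imread("pics/top2f.png");H,S,V=cv2.split(cv2.cvtColor(I,cv2.COLOR_BGR2HSV))
roi=np.zeros(H.shape,bool);roi[172:212,325:372]=1
q=roi&(S>140)&(V>40)&(((H>100)&(H<130))|(H<18))
p=sh(ray(C,np.argwhere(q)[:,::-1],.142));print(p.min(0),p.max(0),(p.min(0)+p.max(0))/2)
E
```

```text
4.075 [ 0.5982 -0.1831  0.259 ] 5.85 sh [[-0.0003 -0.1265]] [ 1.5 -0.7  0.7]
[-0.02015537 -0.08182636] [ 0.02310736 -0.0363747 ] [ 0.001476   -0.05910053]
```

View pics/top2.png

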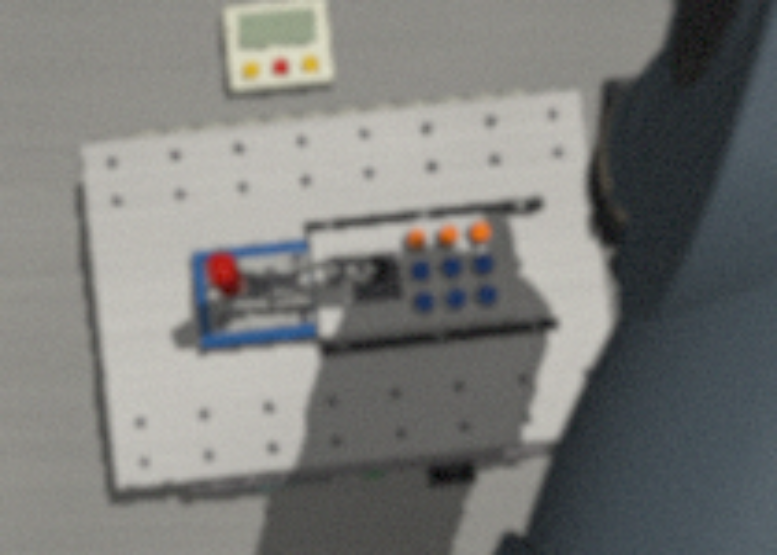

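View pics/scene2.png

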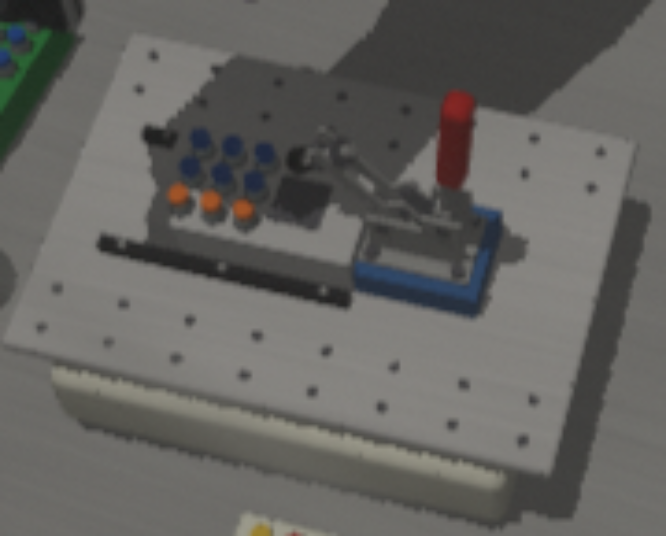

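The block's caps centre is at y' = −59 mm, so the block is at about −36 mm. It shows flush with the blue riser (top-crop 308,290), and the lever is still upright with its red tip at (222,272). Next I move the fingers in front of the lever, above the clamp arm.

step_arm([
  {"translation": [-0.4, 4, 0], "turn": 0, "grip": 0},
  {"translation": [-0.8, 8, 0], "turn": 0, "grip": 0},
  {"translation": [-1.3, 12, 0], "turn": 0, "grip": 0},
  {"translation": [-1.7, 16, 0], "turn": 0, "grip": 0},
  {"translation": [-1.7, 16.5, -1.5], "turn": 0, "grip": 0},
])

```text
clock: 4.85
tcp_pos: [0.5831, -0.0164, 0.2461]
eef_rot: [0.005, 0.999, 0.052, 0.002]
contact_force: [0.3, -0.3, -0.1]
grip_width: 0.0002
```

```bash
python3 st.py
cat > tab.py <<'E'
from h import *
import sys
s=r.get_state();p=s['tcp_pos'];R=.085
for d in map(float,sys.argv[1:]):
    t=np.deg2rad(d);y=.074+R*np.sin(t)-.008*np.cos(t)-.011;z=.153+R*np.cos(t)+.008*np.sin(t)
    print(d,'th',round(t-.07,2),((np.r_[wo(0,y),z]-p)*100).round(2))
E
python3 tab.py 4 10 15 20 25 30 40
```

```text
4.85 [ 0.5831 -0.0164  0.2461] 6.0 sh [[0.0021 0.0409]] [ 0.3 -0.3 -0.1]
4.0 th -0.0 [-0.42  1.97 -0.77]
10.0 th 0.1 [-0.51  2.86 -0.8 ]
15.0 th 0.19 [-0.59  3.59 -0.89]
20.0 th 0.28 [-0.67  4.32 -1.05]
25.0 th 0.37 [-0.74  5.03 -1.27]
30.0 th 0.45 [-0.81  5.71 -1.55]
40.0 th 0.63 [-0.95  7.   -2.28]
```

step_arm([
  {"translation": [-0.3, 1, -0.7], "turn": 0, "grip": 0},
  {"translation": [-0.4, 2, -0.8], "turn": 0, "grip": 0},
  {"translation": [-0.5, 2.9, -0.8], "turn": 0, "grip": 0},
  {"translation": [-0.6, 3.6, -0.9], "turn": 0, "grip": 0},
  {"translation": [-0.7, 4.3, -1.0], "turn": 0, "grip": 0},
])

```text
clock: 5.48
tcp_pos: [0.5763, 0.0269, 0.2363]
eef_rot: [0.005, 0.999, 0.052, 0.002]
contact_force: [0.8, -0.8, -0.0]
grip_width: -0.0
```

```bash
python3 st.py; python3 tab.py 25 30 35 40 45 50 55 60
```

```text
5.475 [0.5763 0.0269 0.2363] 6.0 sh [[-0.0002  0.0847]] [ 0.8 -0.8 -0. ]
25.0 th 0.37 [-0.06  0.69 -0.29]
30.0 th 0.45 [-0.13  1.38 -0.57]
35.0 th 0.54 [-0.2   2.04 -0.91]
40.0 th 0.63 [-0.27  2.67 -1.3 ]
45.0 th 0.72 [-0.33  3.26 -1.75]
50.0 th 0.8 [-0.39  3.81 -2.25]
55.0 th 0.89 [-0.44  4.31 -2.8 ]
60.0 th 0.98 [-0.49  4.76 -3.39]
```

Run:
```python
from h import *
p,d=grab_frame("scene");cv2.imwrite("pics/s3.png",cv2.resize(p[140:310,140:340,::-1],None,fx=3.5,fy=3.5))
```

```text
(no output)
```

View pics/s3.png

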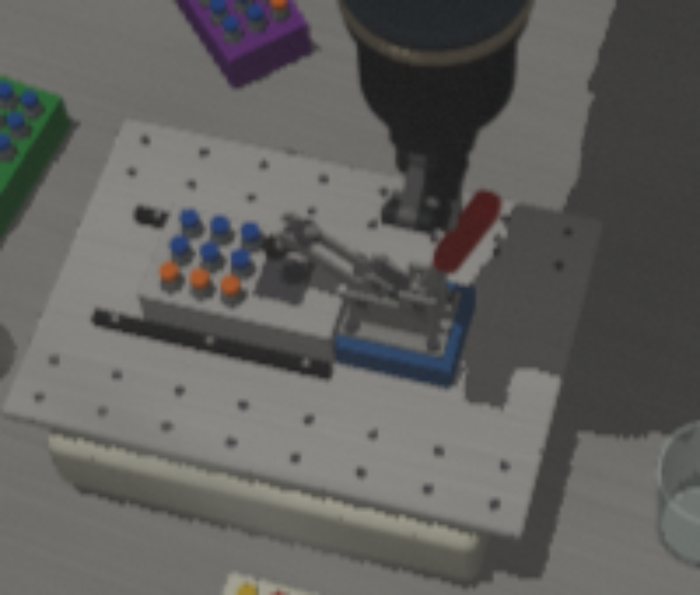

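The lever (470,230) leans over as planned and the fingers are behind it. I'll continue along the arc.

step_arm([
  {"translation": [-0.1, 0.7, -0.3], "turn": 0, "grip": 0},
  {"translation": [-0.1, 1.4, -0.6], "turn": 0, "grip": 0},
  {"translation": [-0.2, 2.0, -0.9], "turn": 0, "grip": 0},
  {"translation": [-0.3, 2.7, -1.3], "turn": 0, "grip": 0},
  {"translation": [-0.3, 3.3, -1.8], "turn": 0, "grip": 0},
])

```text
clock: 6.15
tcp_pos: [0.573, 0.0611, 0.2178]
eef_rot: [0.004, 0.999, 0.053, 0.002]
contact_force: [-1.0, -0.9, 1.1]
grip_width: 0.0002
```

```bash
python3 st.py; python3 tab.py 45 50 55 60 65 70 75 80 85 90
```

```text
6.15 [0.573  0.0611 0.2178] 6.03 sh [[1.000e-04 1.191e-01]] [-1.  -0.9  1.1]
45.0 th 0.72 [ 0.01 -0.16  0.1 ]
50.0 th 0.8 [-0.05  0.39 -0.4 ]
55.0 th 0.89 [-0.11  0.89 -0.95]
60.0 th 0.98 [-0.15  1.34 -1.54]
65.0 th 1.06 [-0.2   1.75 -2.16]
70.0 th 1.15 [-0.23  2.09 -2.82]
75.0 th 1.24 [-0.26  2.38 -3.51]
80.0 th 1.33 [-0.29  2.61 -4.22]
85.0 th 1.41 [-0.3   2.77 -4.94]
90.0 th 1.5 [-0.31  2.87 -5.68]
```

step_arm([
  {"translation": [0, 0.4, -0.4], "turn": 0, "grip": 0},
  {"translation": [-0.1, 0.9, -0.9], "turn": 0, "grip": 0},
  {"translation": [-0.2, 1.3, -1.5], "turn": 0, "grip": 0},
  {"translation": [-0.2, 1.7, -2.2], "turn": 0, "grip": 0},
  {"translation": [-0.2, 2.1, -2.8], "turn": 0, "grip": 0},
])

```text
clock: 6.78
tcp_pos: [0.5707, 0.0822, 0.1896]
eef_rot: [0.005, 0.999, 0.053, 0.002]
contact_force: [-4.1, -3.0, 7.7]
grip_width: -0.0001
```

```bash
python3 st.py; python3 tab.py 70 75 80 85 90
python3 - <<'E'
from h import *
p,d=grab_frame("scene");cv2.imwrite("pics/s4.png",cv2.resize(p[140:310,140:340,::-1],None,fx=3.5,fy=3.5))
E
```

```text
6.775 [0.5707 0.0822 0.1896] 6.02 sh [[1.000e-04 1.403e-01]] [-4.1 -3.   7.7]
70.0 th 1.15 [-0.01 -0.02 -0.01]
75.0 th 1.24 [-0.04  0.27 -0.69]
80.0 th 1.33 [-0.06  0.5  -1.4 ]
85.0 th 1.41 [-0.08  0.66 -2.13]
90.0 th 1.5 [-0.09  0.77 -2.86]
```

View pics/s4.png

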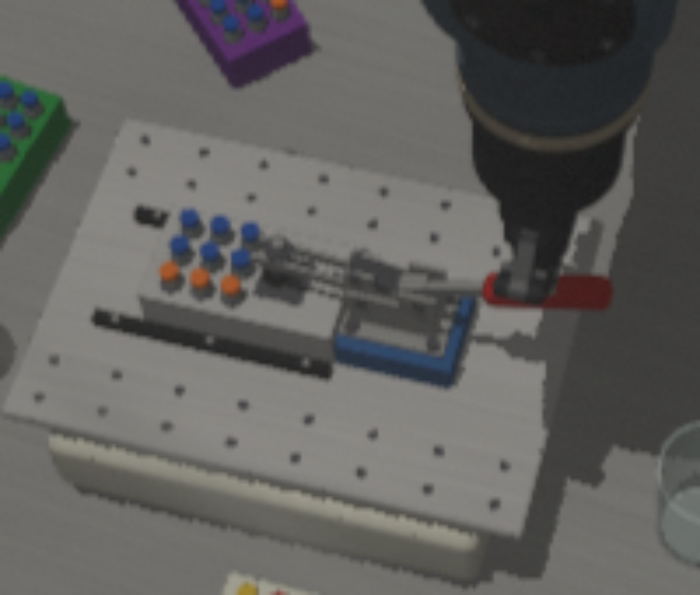

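The arm is nearly level with its foot at the dark square, and the fingers are on the red grip at (530,280). The resisting force is about 8 N, as described. Now I push past the dead point.

step_arm([
  {"translation": [0, 0.3, -0.7], "turn": 0, "grip": 0},
  {"translation": [-0.1, 0.5, -1.4], "turn": 0, "grip": 0},
  {"translation": [-0.1, 0.7, -2.1], "turn": 0, "grip": 0},
  {"translation": [-0.1, 0.8, -2.7], "turn": 0, "grip": 0},
  {"translation": [-0.1, 0.8, -2.9], "turn": 0, "grip": 0},
])

```text
clock: 7.45
tcp_pos: [0.5694, 0.0906, 0.1604]
eef_rot: [0.005, 0.999, 0.053, 0.002]
contact_force: [-9.4, -0.5, 29.7]
grip_width: 0.0002
```

```bash
python3 st.py
```

```text
7.45 [0.5694 0.0906 0.1604] 6.04 sh [[-0.0003  0.1488]] [-9.4 -0.5 29.7]
```

The 30 N with the tip at z = 0.160 means the lever is against its locked end. I'll lift off.

step_arm([
  {"translation": [0, 0, 1], "turn": 0, "grip": 0},
  {"translation": [0, 0, 4], "turn": 0, "grip": 0},
  {"translation": [0, 0, 8], "turn": 0, "grip": 0},
  {"translation": [-4, 1, 12], "turn": 0, "grip": 0},
  {"translation": [-8, 2, 14], "turn": 0, "grip": 0},
])

```text
clock: 8.07
tcp_pos: [0.489, 0.1107, 0.3022]
eef_rot: [0.004, 0.999, 0.052, 0.002]
contact_force: [-1.0, 0.7, 0.3]
grip_width: 0.0004
```

step_arm([
  {"translation": [-4, 4, 0], "turn": 0, "grip": 0},
  {"translation": [-8, 8, 0], "turn": 0, "grip": 0},
  {"translation": [-10, 12, 0], "turn": 0, "grip": 0},
  {"translation": [-10, 14, 0], "turn": 0, "grip": 0},
  {"translation": [-10, 14, 0], "turn": 0, "grip": 0},
])

```text
clock: 8.7
tcp_pos: [0.3891, 0.2515, 0.3019]
eef_rot: [0.005, 0.999, 0.053, 0.002]
contact_force: [-0.3, -0.3, 0.2]
grip_width: -0.0002
```

```bash
python3 st.py
python3 - <<'E'
from h import *
p,d=grab_frame("scene");cv2.imwrite("pics/s5.png",cv2.resize(p[140:340,100:380,::-1],None,fx=2.8,fy=2.8))
p,d=grab_frame("top");cv2.imwrite("pics/t5.png",cv2.resize(p[100:270,180:440,::-1],None,fx=3,fy=3))
C=cam("top");W=cloud(C,d);I=p[:,:,::-1].copy();H,S,V=cv2.split(cv2.cvtColor(I,cv2.COLOR_BGR2HSV))
roi=np.zeros(H.shape,bool);roi[172:212,325:372]=1
q=roi&(S>140)&(V>40)&(((H>100)&(H<130))|(H<18))
p=sh(ray(C,np.argwhere(q)[:,::-1],.142));print('block y',(p.min(0)+p.max(0))/2+[0,.023])
roi[:]=0;roi[160:240,230:300]=1
q=roi&((H<6)|(H>174))&(S>150)&(V>50)
w=W[q];g=sh(w);print('lever',q.sum(),g.min(0),g.max(0),'z',np.percentile(w[:,2],[5,50,95]))
y=g[:,1];print('slope',np.polyfit(y,w[:,2],1))
E
```

```text
8.7 [0.3891 0.2515 0.3019] 6.1 sh [[-0.1627  0.3277]] [-0.3 -0.3  0.2]
block y [ 0.00050536 -0.03497826]
lever 209 [-0.10893093  0.09485342] [0.00790438 0.18461728] z [0.15784496 0.16141033 0.16453038]
slope [-0.6612399  0.2652298]
```

View pics/s5.png

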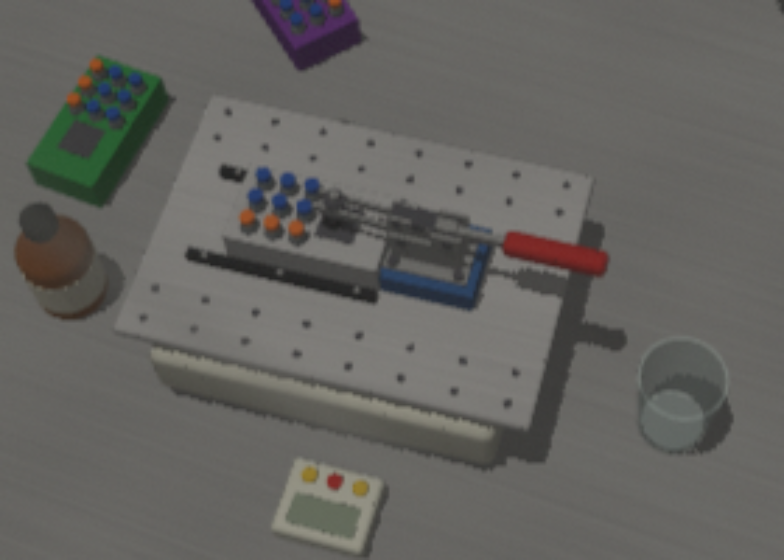

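View pics/t5.png

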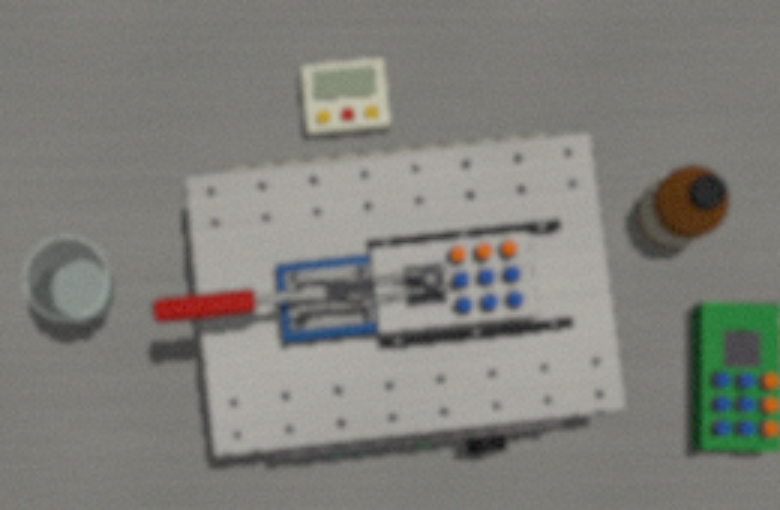

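The lever lies level: its red grip top is at z = 161 mm, which is pivot height plus half the grip's thickness. The foot is on the dark square, the block is home at y' = −35 mm, and the bottle, beaker and timer are standing where they were. Handing in.

```bash
python3 -c "
from workcell import r
print(r.hand_in())"
```

```text
the job is handed in; nothing more can be done
None
```

I pushed the aluminium block home against the blue stop and swung the red lever over until it locked, then handed the job in at about 9 s on the robot's clock. `hand_in` gives no verdict, so the result below rests on my own checks.

- **Block:** it slid under about 6 N until it stopped dead, with 23 N on the tool and no further movement. In the last picture it sits at y = −35.0 mm in the shaker's frame, which is home, with the clamp foot on the dark square.
- **Lever:** it met about 8 N of resistance on the way down and ended against its locked stop at 30 N. After I let go, the top of the grip read 161 mm throughout, so it is level. The foot's pressing force could not be measured directly; I infer it from the level lever.
- **Bystanders and robot:** the bottle, beaker and timer look unmoved in the pictures; I did not measure them again. The arm is clear and reads about 0 N.
- **A check that failed:** a line fit of the lever's slope gave a meaningless value, because the colour mask picked up stray pixels away from the lever. I used the spread of the grip's heights (158–165 mm) and the pictures instead.

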